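# Set the voltage wheels and catch the sprung cover

## Robot

A 6-joint arm with a two-finger parallel gripper is mounted at the origin on the work surface. World frame = base frame: x ahead of the robot, y to its left, z up, the work surface at z = 0. Lengths are in m, angles in rad, forces in N, time in s.
With the tool pointing down it reaches from about 0.15 to 0.775 m from the base axis. Payload 6.1 kg.
Tool frame: the origin (TCP) lies midway between the tips of the shut fingers; the grasp point (between the pads) lies 19 mm behind it; z points along the fingers, x is the direction in which the jaws open and shut, and the axes are right-handed (so a half turn about z gives the same grasp; the last joint's range is limited). The gripper opens to 85 mm and grips with 20 to 120 N. Pads are 22 mm wide; open, the fingers measure 114 mm over their backs; the gripper's body (76 mm by 85 mm) begins 54 mm behind the grasp point. The pads swing forward as they close: fully open they stand 13 mm farther back than shut.
Start: joints at [-1.314, 0.126, -0.04, 1.405, 0, 1.571], TCP at [0.133, -0.508, 0.231] pointing down, gripper open.
Joint ranges: [-2.72, 2.72], [-0.95, 1.95], [-1.27, 1.35], [-1.78, 2.02], [-1.46, 1.47], [-3.14, 3.14]. Speed limits (rad/s): [2.39, 2.39, 3.01, 3.14, 3.14, 3.14].

## Interface

Orientations are given as a 3x3 rotation matrix whose columns are the frame's x, y, z axes.
In Python, from workcell import readout, eyes, order, regions_of, landmark_of gives the robot as it stands.
- The arm moves only by the tool arm_command, never from a script. Its argument "moves" is a list of rows, each an object of numbers: "jaw": the opening, from 0 (shut) to 1 (fully open); "tx", "ty", "tz": the shift along the world's x, y, z in cm; "ax", "ay", "az": the turn, a rotation vector about the world's x, y, z in degrees. In form: [{"jaw": .., "tx": .., "ty": .., "tz": .., "ax": .., "ay": .., "az": ..}, ...]. A call has 1 to 20 rows; each row shifts and turns the commanded pose from where the row before left it; what a row does not reach is not made up. A row lasts 1/8 s, in which the tool goes at most 62.5 mm and 10.7 degrees, less where a joint would pass 70% of its speed; a pose out of reach is approached as far as the arm can. A call with a gripper value outside its range is refused whole. The fingers move at their own pace and stop on an object; "grip_force" is the grip in N (left out, the last holds). Time passes only in rows, so rows that do not move let the fingers close. It gives the time, the measured TCP pose, the force and the opening at its end, in the units of the state.
- readout.get_state(): the state, without advancing time (a new reading comes with each control period).
- eyes.camera(name): name is "scene" or "top" or "wrist"; returns the picture (420x560x3 uint8, red, green, blue); there is no depth.
- eyes.calibration(name): a dict with "fx", "fy", "cx", "cy" (pixels), "pose" (4x4, takes a point from camera to world coordinates); the wrist camera has in their place "hand_eye" (4x4, takes a point from camera to tool coordinates, whose origin is the TCP and whose axes are the tool frame's). Camera axes: x right, y down, z forward; pixel columns grow to the right and rows downward; lengths in m; the calibration is good to about 2 mm. A picture is of the moment at which its call begins: read the wrist's pose just before it. calibration takes no time and is no camera call.
- order.close_job(): hands the job in, once; it reports no verdict.
Trained networks look in the newest picture that a camera, given by its name, has taken for a name from the list of things; names that differ only in an ending like _2 or _b are one class to them, and where a whole thing is asked for, a point or a joint stands for the part that bears it (a point fixed in the world has none). Each returns a list of dicts, best first, with "conf" (0 to 1); they miss things now and then, are a little off and sometimes report something else, mostly with a low value. They report only what shows in the picture. A call takes as long as a camera call.
- regions_of(camera, label): "mask" (420x560 bool, what is visible of it) and "bbox" ([left, top, right, bottom] in pixels, round what is visible of it).
- landmark_of(camera, label): "at" ([row, column] in pixels: a listed point, or the origin of a listed thing).
The state is a dict: "t": time; "joints": joint angles; "joint_velocities": joint speeds; "joint_efforts": joint torques, N m; "ee_pos": TCP position; "orientation": TCP orientation; "wrist_force": force on the tool from outside, world axes, zero at the start; "torque": the same for the moment, N m; "width": finger opening in m.
Only numpy, scipy, OpenCV 4.12 (cv2) and the standard library are available. Lean on these libraries where they do the work, as an engineer would, in place of code of your own. Each camera call takes 0.05 s, during which the arm holds its last target.

## Task

Set the bench voltage source to 18.5 V: roll its three left thumbwheels so that they show 1, 8 and 5 from left to right as read from its front, and leave the fourth wheel, the current limit, on the number it has. Then swing the sprung clear cover down over the wheels, hold it fully shut and slide its catch home to the right under the keeper, so that it stays shut by itself. Leave the pen, screwdriver, multimeter and terminal block around it where they lie.

Things in the scene. Friction and masses are not known exactly. Their poses are not given: they have to be found in the camera images.
- source: Bench voltage source: heavy, fixed, low beige console 230 deep (x) x 300 wide (y) x 66 mm high, controls on its flat top deck. Origin: centre of underside; x to its back, y to its left as read from the front, z up. Four thumbwheels in a row along y, 45 mm in front of centre. On the deck right: binding posts 27 mm high; left: rocker 9 mm high, read-out, pen. Deck behind the cover is free.
- wheel_tens (a joint): Leftmost thumbwheel (tens of volts). Value = the number shown x 0.6283 rad (0 to 5.655); grows as the top of the rim is dragged to the source's front (-x), falls towards its back; stops at 0 and 9. All wheels: a click stop holds each whole number (about 1 N at the rim to pass); let go between two, the wheel snaps to the nearer. Roll it by dragging a shut fingertip, lightly pressed on the rim, along the source's x: 15.1 mm of rim a number.
- wheel_tens_top (a point): Fixed point: top of this wheel's rim, mid-width, 77 mm above the bench; axes as the source's. All wheels: rim 48 mm in diameter, 13 mm wide, black, ribbed, 11 mm out of the deck, axle along y, 36 mm apart. The number shown is on a drum 13.5 mm left (+y) of the rim, 5 mm lower, between bezel bars 7 mm high over the deck.
- wheel_units (a joint): Second thumbwheel from the left (volts). Value = the number shown x 0.6283 rad (0 to 5.655); grows as the top of the rim is dragged to the source's front (-x), falls towards its back; stops at 0 and 9. 
- wheel_units_top (a point): Fixed point: top of this wheel's rim, mid-width, 77 mm above the bench; axes as the source's. 
- wheel_tenths (a joint): Third thumbwheel from the left (tenths of a volt). Value = the number shown x 0.6283 rad (0 to 5.655); grows as the top of the rim is dragged to the source's front (-x), falls towards its back; stops at 0 and 9. 
- wheel_tenths_top (a point): Fixed point: top of this wheel's rim, mid-width, 77 mm above the bench; axes as the source's. 
- wheel_limit (a joint): Rightmost thumbwheel (current limit), past a white line on the deck; to be left as it is. Value = the number shown x 0.6283 rad (0 to 5.655); grows as the top of the rim is dragged to the source's front (-x), falls towards its back; stops at 0 and 9. 
- wheel_limit_top (a point): Fixed point: top of this wheel's rim, mid-width, 77 mm above the bench; axes as the source's. 
- limit_mark (a point): A point on the rim of the rightmost (current-limit) wheel, 24 mm from its axle; turns with the wheel.
- cover (a joint): Hinge of the sprung clear cover. 0 = shut, flat over the wheels; 2.3 rad = fully open, leaning back past upright, where it starts. A torsion spring always drives it open: 0.08 N m when open, 0.22 when shut, so about 2.5 N at its free edge holds it down. Let go uncaught, it flies up. It can be pushed over from behind.
- cover_hinge (a point): Middle of the cover's hinge line, fixed on the source: 42 mm behind the line of wheel tops and 8 mm above the deck (74 mm above the bench). Axes as the source's; hinge line along y.
- cover_edge (a point): Middle of the cover's free edge, on its outer (when shut: upper) face; turns with it. Grey frame with clear window, 156 mm along the hinge line, free edge 80 mm from the hinge line, outer face 11 mm off the plane through it (shut: edge 80 mm in front of the hinge, face level, 85 mm above the bench). Plate 4 mm, a 13 mm deep rim inside. Axes as the source's when shut.
- catch (a joint): Slide catch on the cover, m: 0 = free, 0.014 = home. Grows as the thumb piece goes right (source's -y); about 0.6 N, stays where left. With the cover pressed fully down its steel tongue slides under the fixed keeper in front and holds the cover shut (overlap starts at 4 mm of travel). Slid before the cover is down, it does not engage.
- catch_thumb (a point): Top centre of the catch's black thumb piece on the cover's outer face: 20 mm (hinge to edge) x 10 mm (along the hinge line) x 10 mm high, centred 72 mm from the hinge line and, when free, 7 mm left of the cover's middle. The tongue sticks 13 mm out beyond the free edge. Shut: top 95 mm above the bench.
- pen: Black pen, 140 mm long, 9 mm thick, lying on the source's deck along its left side. Origin: its underside, near the middle; it lies along its x.
- meter: Hand-held multimeter lying on its back, 155 x 78 x 45 mm. Origin: centre of underside.
- test_block: Small black terminal block on four feet with four binding posts, 75 x 105 x 52 mm. Origin: centre of underside.
- screwdriver: Screwdriver 150 mm long, lying on the bench along its x.

How it is judged:
On the way, in this order (a step that is already met when the one before it is completed fails the run):
1. the three left wheels show 1, 8 and 5 while the cover is still up (value of joint wheel_tens between 0.5083 and 0.7483 rad and value of joint wheel_units between 4.9066 and 5.1466 rad and value of joint wheel_tenths between 3.0216 and 3.2616 rad and value of joint cover above 1 rad), for 0.2 s.
2. the cover is held fully shut over the set wheels (value of joint wheel_tens between 0.5083 and 0.7483 rad and value of joint wheel_units between 4.9066 and 5.1466 rad and value of joint wheel_tenths between 3.0216 and 3.2616 rad and value of joint cover below 0.06 rad), for 0.1 s.
At the end, for the whole second after the job is handed in: the three left wheels stand on 1, 8 and 5 (each within 0.12 rad, a fifth of a number), the current-limit wheel is on the number it started with, the cover is shut (under 0.06 rad) and at rest, held by its catch alone, the catch slid at least 10 of its 14 mm (all of step 2 and distance of limit_mark from where it was at the start of the episode below 0.01 m and value of joint catch above 0.01 m and velocity of joint cover between -0.05 and 0.05 rad/s); the robot touches nothing.
It fails at once if the current-limit wheel is rolled off its number (distance of limit_mark from where it was at the start of the episode above 0.01 m).
It fails at once if the pen, screwdriver, multimeter or terminal block is pushed more than 25 mm away (distance of any of pen, meter, test_block, screwdriver from where it was at the start of the episode above 0.025 m).
It also fails if it takes over 61 s, if anything falls off the work surface, if the arm or the gripper's body presses on something with over 40 N, if the wrist force passes 120 N, or if a joint passes its speed limit or range.

## Working session

There is one attempt and no reset: what is moved stays moved. The work goes in short steps, Python scripts to look and compute and a tool call to move; the robot and the scene stay as the last step left them, time stands still between calls to the robot, and variables do not carry over. Pictures are saved under pics/ and viewed, and the job is handed in when it is done.

Besides the shell and the picture viewer there is one more tool, called as name(argument=value, ...), one argument or row to a line, values as JSON. arm_command: Moves the arm, as the interface text tells. Its arguments: {"type":"object","properties":{"moves":{"type":"array","items":{"type":"object","properties":{"jaw":{"type":"number"},"tx":{"type":"number"},"ty":{"type":"number"},"tz":{"type":"number"},"ax":{"type":"number"},"ay":{"type":"number"},"az":{"type":"number"}}}},"grip_force":{"type":"number"}},"required":["moves"]}

```bash
mkdir -p pics; ls
cat > h.py <<'E'
import numpy as np, cv2
from workcell import readout, eyes, order, regions_of, landmark_of
def snap(cam,name):
    im=eyes.camera(cam); cv2.imwrite('pics/'+name+'.png',im[:,:,::-1]); return im
def ray(cam,rc,st=None):
    c=eyes.calibration(cam)
    if 'pose' in c: P=np.array(c['pose'])
    else:
        T=np.eye(4);T[:3,:3]=np.array(st['orientation']);T[:3,3]=st['ee_pos'];P=T@np.array(c['hand_eye'])
    d=np.array([(rc[1]-c['cx'])/c['fx'],(rc[0]-c['cy'])/c['fy'],1.])
    return P[:3,3],P[:3,:3]@d
def atz(cam,rc,z,st=None):
    o,d=ray(cam,rc,st); return o+d*(z-o[2])/d[2]
def proj(cam,p,st=None):
    c=eyes.calibration(cam)
    if 'pose' in c: P=np.array(c['pose'])
    else:
        T=np.eye(4);T[:3,:3]=np.array(st['orientation']);T[:3,3]=st['ee_pos'];P=T@np.array(c['hand_eye'])
    q=np.linalg.inv(P)@np.append(p,1); return c['cy']+c['fy']*q[1]/q[2],c['cx']+c['fx']*q[0]/q[2]
E
python3 - <<'E'
from h import *
np.set_printoptions(precision=4,suppress=True)
print(readout.get_state())
for c in ['top','scene','wrist']: snap(c,c+'0')
for n,z in [('wheel_tens_top',.077),('wheel_units_top',.077),('wheel_tenths_top',.077),('wheel_limit_top',.077),('cover_hinge',.074)]:
    for c in ['top','scene']:
        eyes.camera(c)
        r=landmark_of(c,n)
        for q in r[:2]: print(n,c,q['at'],q['conf'],atz(c,q['at'],z))
print(eyes.calibration('top'));print(eyes.calibration('scene'));print(eyes.calibration('wrist'))
print(readout.get_state()['t'])
E
```

```text
pics
{'t': 0.0, 'joints': array([-1.314 ,  0.1264, -0.0406,  1.4054,  0.    ,  1.5708]), 'joint_velocities': array([-0.0007,  0.0003, -0.0006, -0.003 ,  0.002 ,  0.0003]), 'joint_efforts': array([ -0.002 , -43.5909,  35.2927,   0.0172,  -0.0001,  -0.    ]), 'ee_pos': array([ 0.1332, -0.5074,  0.2305]), 'orientation': array([[ 0.254 , -0.9672, -0.0004],
       [-0.9672, -0.254 ,  0.0016],
       [-0.0016, -0.    , -1.    ]]), 'wrist_force': array([-0.0326, -0.1342, -0.9843]), 'torque': array([ 0.0257, -0.0386, -0.0108]), 'width': 0.0852667672219729}
wheel_tens_top top [202.2, 302.6] 0.61 [ 0.5239 -0.0277  0.077 ]
wheel_tens_top scene [201.8, 247.7] 0.62 [ 0.5139 -0.0356  0.077 ]
wheel_units_top top [198.1, 325.1] 0.97 [ 0.5314 -0.0724  0.077 ]
wheel_units_top scene [202.8, 229.1] 0.85 [ 0.5192 -0.0751  0.077 ]
wheel_tenths_top top [201.6, 342.9] 0.81 [ 0.5239 -0.1076  0.077 ]
wheel_limit_top top [199.9, 361.4] 0.87 [ 0.5267 -0.1445  0.077 ]
wheel_limit_top scene [204.0, 196.0] 0.63 [ 0.527  -0.1452  0.077 ]
cover_hinge top [179.4, 332.1] 0.85 [ 0.5688 -0.0878  0.074 ]
cover_hinge scen
[... 237 characters left out ...]
,  0.0509],
       [ 0.0343, -0.0688, -0.997 ,  0.933 ],
       [ 0.    ,  0.    ,  0.    ,  1.    ]])}
{'fx': 447.7529447781373, 'fy': 447.7529447781373, 'cx': 278.62174319498695, 'cy': 213.17291460221728, 'pose': array([[-0.0639,  0.8298, -0.5544,  1.0622],
       [ 0.998 ,  0.0548, -0.033 ,  0.0636],
       [ 0.003 , -0.5553, -0.8316,  0.8621],
       [ 0.    ,  0.    ,  0.    ,  1.    ]])}
{'fx': 330.86603193215683, 'fy': 330.86603193215683, 'cx': 279.71735068155033, 'cy': 210.79457986173946, 'hand_eye': array([[ 1.    , -0.0003, -0.0001, -0.0009],
       [ 0.0003,  0.9447,  0.328 , -0.0842],
       [ 0.    , -0.328 ,  0.9447, -0.1425],
       [ 0.    ,  0.    ,  0.    ,  1.    ]])}
1.15
```

View pics/top0.png

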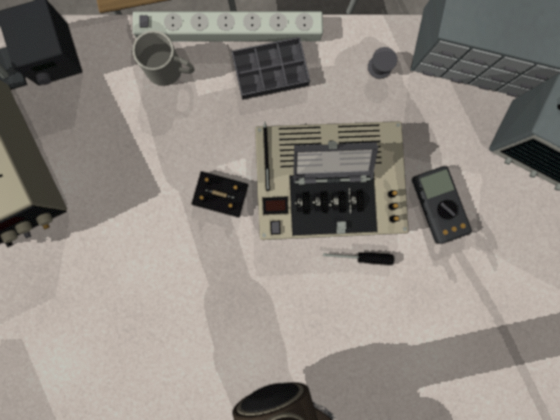

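View pics/scene0.png

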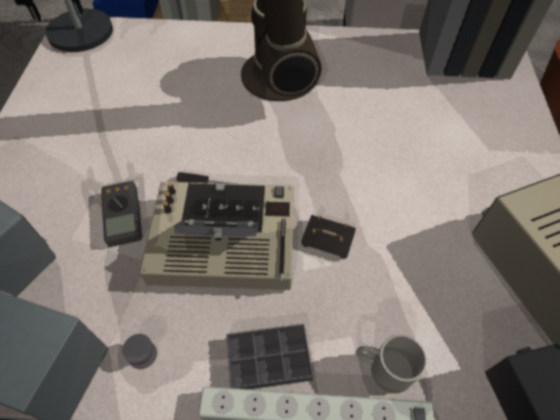

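Run:
```python
import cv2
a=cv2.imread('pics/top0.png')[140:290,220:420]; cv2.imwrite('pics/topz.png',cv2.resize(a,None,fx=4,fy=4,interpolation=2))
a=cv2.imread('pics/scene0.png')[120:270,130:330]; cv2.imwrite('pics/scenez.png',cv2.resize(a,None,fx=4,fy=4,interpolation=2))
```

```text
(no output)
```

View pics/topz.png

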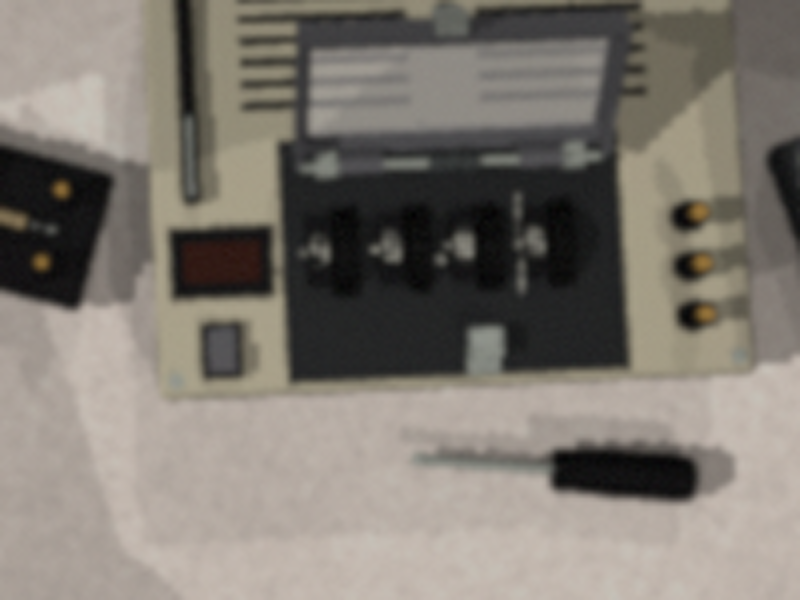

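View pics/scenez.png

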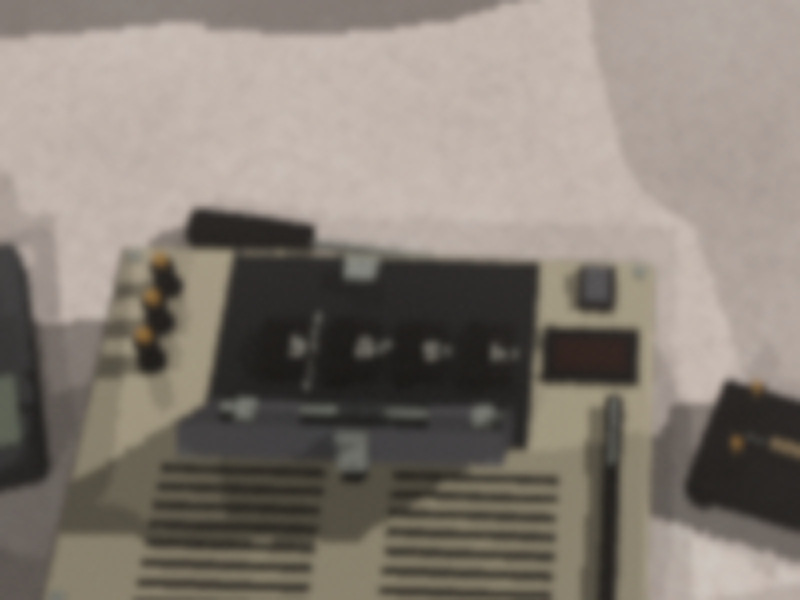

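The source faces the robot (front towards −x, left = +y, wheels at about x 0.525). The digits can't be read from here, so I'll bring the wrist camera over them.

arm_command(
  moves=[
    {"jaw": 0,"tx": 1.5,"ty": 1.5,"az": -1.2},
    {"jaw": 0,"tx": 3.2,"ty": 3.5,"az": -1.2},
    {"jaw": 0,"tx": 3.2,"ty": 3.5,"az": -1.2},
    {"jaw": 0,"tx": 3.2,"ty": 3.5,"az": -1.2},
    {"jaw": 0,"tx": 3.2,"ty": 3.5,"az": -1.2},
    {"jaw": 0,"tx": 3.2,"ty": 3.5,"az": -1.2},
    {"jaw": 0,"tx": 3.2,"ty": 3.5,"az": -1.2},
    {"jaw": 0,"tx": 3.2,"ty": 3.5,"az": -1.2},
    {"jaw": 0,"tx": 3.2,"ty": 3.5,"az": -1.2,"tz": -1},
    {"jaw": 0,"tx": 3.2,"ty": 3.5,"az": -1.2,"tz": -2},
    {"jaw": 0,"tx": 3.2,"ty": 3.5,"az": -1.2,"tz": -2},
    {"jaw": 0,"tx": 3.2,"ty": 3.5,"az": -1.2,"tz": -2},
    {"jaw": 0,"tx": 1.5,"ty": 2,"az": -0.3,"tz": -1},
    {"jaw": 0,"tx": 0,"ty": 0},
  ],
)

```text
invalid input at $.moves[0]: expected keys jaw, tx, ty, tz, ax, ay, az
```

Run:
```python
from h import *
np.set_printoptions(precision=4,suppress=True)
st=readout.get_state(); print(st)
im=snap('wrist','w1')
cv2.imwrite('pics/w1z.png',cv2.resize(im[60:260,130:400,::-1],None,fx=2.9,fy=2.9,interpolation=2))
for n,z in [('wheel_tens_top',.077),('wheel_units_top',.077),('wheel_tenths_top',.077),('wheel_limit_top',.077),('cover_hinge',.074)]:
        for q in landmark_of('wrist',n)[:2]: print(n,q['at'],q['conf'],atz('wrist',q['at'],z,st))
```

```text
{'t': 1.15, 'joints': array([-1.314 ,  0.1258, -0.0396,  1.4054,  0.    ,  1.5708]), 'joint_velocities': array([-0.0004,  0.0013, -0.0006, -0.0006, -0.0004, -0.0011]), 'joint_efforts': array([ -0.0012, -43.5718,  35.3095,   0.0017,  -0.    ,   0.    ]), 'ee_pos': array([ 0.1333, -0.5078,  0.2313]), 'orientation': array([[ 0.2539, -0.9672, -0.    ],
       [-0.9672, -0.2539,  0.0001],
       [-0.0001, -0.    , -1.    ]]), 'wrist_force': array([-0.5596,  0.1323,  0.0954]), 'torque': array([-0.0118,  0.0287,  0.0164]), 'width': 0.0852520355774815}
```

View pics/w1.png

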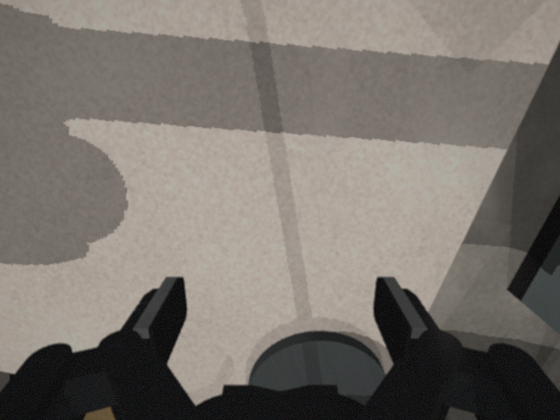

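View pics/w1z.png

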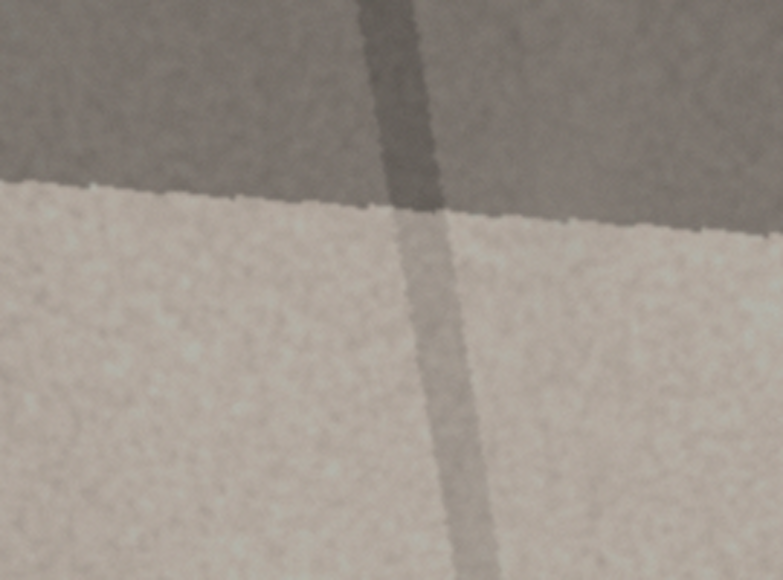

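arm_command(
  moves=[
    {"jaw": 0,"tx": 1.5,"ty": 1.5,"tz": 0,"ax": 0,"ay": 0,"az": -1.2},
    {"jaw": 0,"tx": 3.2,"ty": 3.5,"tz": 0,"ax": 0,"ay": 0,"az": -1.2},
    {"jaw": 0,"tx": 3.2,"ty": 3.5,"tz": 0,"ax": 0,"ay": 0,"az": -1.2},
    {"jaw": 0,"tx": 3.2,"ty": 3.5,"tz": 0,"ax": 0,"ay": 0,"az": -1.2},
    {"jaw": 0,"tx": 3.2,"ty": 3.5,"tz": 0,"ax": 0,"ay": 0,"az": -1.2},
    {"jaw": 0,"tx": 3.2,"ty": 3.5,"tz": 0,"ax": 0,"ay": 0,"az": -1.2},
    {"jaw": 0,"tx": 3.2,"ty": 3.5,"tz": 0,"ax": 0,"ay": 0,"az": -1.2},
    {"jaw": 0,"tx": 3.2,"ty": 3.5,"tz": 0,"ax": 0,"ay": 0,"az": -1.2},
    {"jaw": 0,"tx": 3.2,"ty": 3.5,"tz": -1,"ax": 0,"ay": 0,"az": -1.2},
    {"jaw": 0,"tx": 3.2,"ty": 3.5,"tz": -2,"ax": 0,"ay": 0,"az": -1.2},
    {"jaw": 0,"tx": 3.2,"ty": 3.5,"tz": -2,"ax": 0,"ay": 0,"az": -1.2},
    {"jaw": 0,"tx": 3.2,"ty": 3.5,"tz": -2,"ax": 0,"ay": 0,"az": -1.2},
    {"jaw": 0,"tx": 1.5,"ty": 2,"tz": -1,"ax": 0,"ay": 0,"az": -0.3},
    {"jaw": 0,"tx": 0,"ty": 0,"tz": 0,"ax": 0,"ay": 0,"az": 0},
  ],
)

```text
t: 3.2
ee_pos: [0.5155, -0.0864, 0.1501]
orientation: [[0.003, -1.0, -0.002], [-1.0, -0.003, 0.0], [-0.0, 0.002, -1.0]]
wrist_force: [-0.7, -0.4, 0.2]
width: 0.0004
```

Run:
```python
from h import *
np.set_printoptions(precision=4,suppress=True)
st=readout.get_state(); print(st)
im=snap('wrist','w2')
for n,z in [('wheel_tens_top',.077),('wheel_units_top',.077),('wheel_tenths_top',.077),('wheel_limit_top',.077),('cover_hinge',.074)]:
        for q in landmark_of('wrist',n)[:2]: print(n,q['at'],q['conf'],atz('wrist',q['at'],z,st))
```

```text
{'t': 3.2, 'joints': array([-0.166 ,  0.1353, -0.2066,  1.231 ,  0.0001,  2.9725]), 'joint_velocities': array([-0.0381, -0.0273,  0.0059,  0.0208, -0.0137, -0.0154]), 'joint_efforts': array([  1.1571, -42.5555,  34.7593,  -0.4165,   0.1328,   0.1551]), 'ee_pos': array([ 0.5155, -0.0864,  0.1501]), 'orientation': array([[ 0.0031, -1.    , -0.0021],
       [-1.    , -0.0031,  0.0004],
       [-0.0004,  0.0021, -1.    ]]), 'wrist_force': array([-0.7137, -0.3763,  0.2433]), 'torque': array([-0.0113,  0.0431, -0.0007]), 'width': 0.00036940987133703124}
wheel_tens_top [211.5, 203.8] 0.59 [ 0.5239 -0.0331  0.077 ]
wheel_units_top [210.2, 255.4] 0.55 [ 0.5249 -0.0688  0.077 ]
wheel_units_top [29.4, 267.2] 0.21 [ 0.6358 -0.078   0.077 ]
wheel_tenths_top [209.4, 308.4] 0.79 [ 0.5256 -0.1053  0.077 ]
cover_hinge [146.6, 280.2] 0.79 [ 0.568  -0.0857  0.074 ]
```

View pics/w2.png

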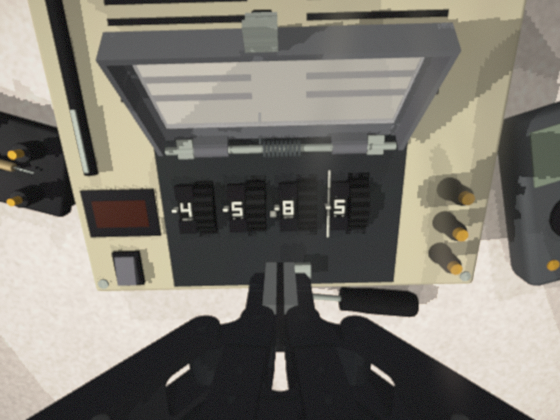

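The drums read 4, 5, 8 and the limit wheel reads 5 (row ~208, columns 185, 237, 288, 338); rims are at columns 203, 255, 308, 358. That means tens −3 (drag +x), units +3 (drag −x), tenths −3 (drag +x). I'll go to the tens wheel and touch down.

arm_command(
  moves=[
    {"jaw": 0,"tx": 0.1,"ty": 2.7,"tz": -3.0,"ax": 0,"ay": 0,"az": 1.5},
    {"jaw": 0,"tx": 0,"ty": 2.6,"tz": -3.0,"ax": 0,"ay": 0,"az": 0},
    {"jaw": 0,"tx": 0,"ty": 0,"tz": -0.8,"ax": 0,"ay": 0,"az": 0},
    {"jaw": 0,"tx": 0,"ty": 0,"tz": -0.4,"ax": 0,"ay": 0,"az": 0},
    {"jaw": 0,"tx": 0,"ty": 0,"tz": -0.15,"ax": 0,"ay": 0,"az": 0},
    {"jaw": 0,"tx": 0,"ty": 0,"tz": 0,"ax": 0,"ay": 0,"az": 0},
  ],
)

```text
t: 4.25
ee_pos: [0.5168, -0.0355, 0.0786]
orientation: [[0.025, -1.0, 0.001], [-1.0, -0.025, -0.0], [0.0, -0.001, -1.0]]
wrist_force: [0.4, 0.2, -0.2]
width: 0.0
```

arm_command(
  moves=[
    {"jaw": 0,"tx": 0,"ty": 0.1,"tz": -0.15,"ax": 0,"ay": 0,"az": 0},
    {"jaw": 0,"tx": 0,"ty": 0,"tz": -0.1,"ax": 0,"ay": 0,"az": 0},
  ],
)

```text
t: 4.5
ee_pos: [0.5174, -0.0342, 0.0767]
orientation: [[0.026, -1.0, 0.003], [-1.0, -0.026, -0.001], [0.001, -0.003, -1.0]]
wrist_force: [-2.7, -1.0, 10.4]
width: 0.0002
```

arm_command(
  moves=[
    {"jaw": 0,"tx": 0.4,"ty": 0,"tz": 0.02,"ax": 0,"ay": 0,"az": 0},
    {"jaw": 0,"tx": 0.4,"ty": 0,"tz": 0,"ax": 0,"ay": 0,"az": 0},
    {"jaw": 0,"tx": 0.4,"ty": 0,"tz": 0,"ax": 0,"ay": 0,"az": 0},
    {"jaw": 0,"tx": 0.35,"ty": 0,"tz": 0,"ax": 0,"ay": 0,"az": 0},
    {"jaw": 0,"tx": 0,"ty": 0,"tz": 0,"ax": 0,"ay": 0,"az": 0},
  ],
)

```text
t: 5.12
ee_pos: [0.5331, -0.0338, 0.0768]
orientation: [[0.026, -1.0, 0.003], [-1.0, -0.026, -0.0], [0.0, -0.003, -1.0]]
wrist_force: [-0.6, -0.2, 4.7]
width: 0.0003
```

```bash
cat > look.py <<'E'
import sys
from h import *
st=readout.get_state(); print(st['t'],st['ee_pos'].round(4),st['wrist_force'].round(1))
im=snap('wrist',sys.argv[1])
r=[int(v) for v in sys.argv[2:6]] if len(sys.argv)>2 else [0,420,0,560]
a=im[r[0]:r[1],r[2]:r[3],::-1]; f=min(800/a.shape[1],600/a.shape[0])
cv2.imwrite('pics/'+sys.argv[1]+'.png',cv2.resize(a,None,fx=f,fy=f,interpolation=2))
E
python3 look.py w3
```

```text
5.125 [ 0.5331 -0.0338  0.0768] [-0.6 -0.2  4.7]
```

View pics/w3.png

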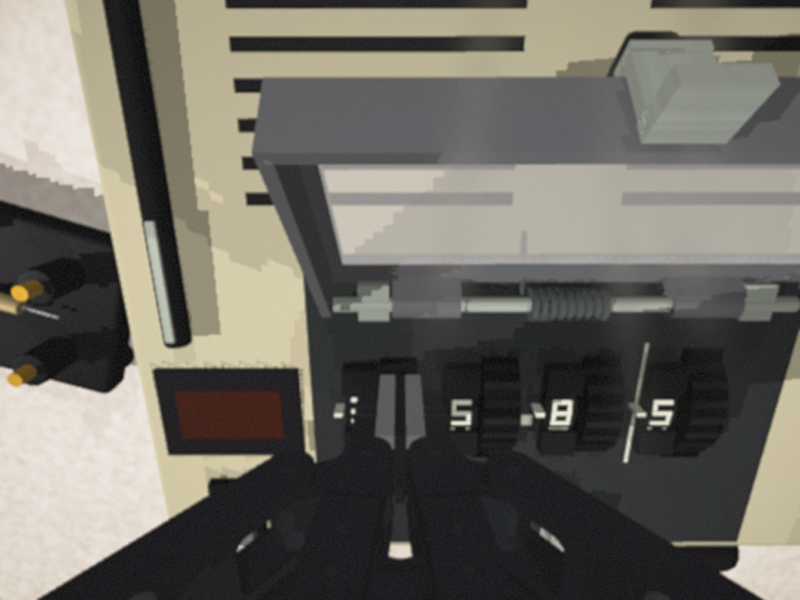

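arm_command(
  moves=[
    {"jaw": 0,"tx": 0,"ty": 0,"tz": 0.6,"ax": 0,"ay": 0,"az": 0},
    {"jaw": 0,"tx": -0.8,"ty": -0.8,"tz": 0.9,"ax": 0,"ay": 0,"az": 0},
    {"jaw": 0,"tx": -0.75,"ty": -0.8,"tz": 0,"ax": 0,"ay": 0,"az": 0},
  ],
)

```text
t: 5.55
ee_pos: [0.5162, -0.0504, 0.0914]
orientation: [[0.026, -1.0, 0.001], [-1.0, -0.026, -0.0], [0.0, -0.001, -1.0]]
wrist_force: [0.5, 0.6, 0.2]
width: -0.0
```

```bash
python3 look.py w4
```

```text
5.55 [ 0.5162 -0.0504  0.0914] [0.5 0.6 0.2]
```

View pics/w4.png

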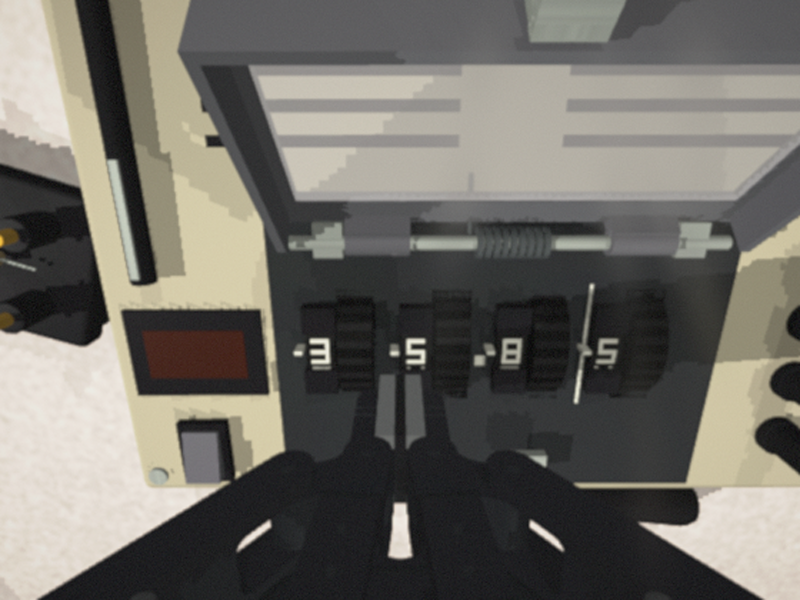

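arm_command(
  moves=[
    {"jaw": 0,"tx": 0,"ty": 1.6,"tz": -0.8,"ax": 0,"ay": 0,"az": 0},
    {"jaw": 0,"tx": 0,"ty": 0,"tz": -0.5,"ax": 0,"ay": 0,"az": 0},
    {"jaw": 0,"tx": 0,"ty": 0,"tz": -0.2,"ax": 0,"ay": 0,"az": 0},
    {"jaw": 0,"tx": 0.4,"ty": 0,"tz": 0,"ax": 0,"ay": 0,"az": 0},
    {"jaw": 0,"tx": 0.4,"ty": 0,"tz": 0,"ax": 0,"ay": 0,"az": 0},
    {"jaw": 0,"tx": 0.4,"ty": 0,"tz": 0,"ax": 0,"ay": 0,"az": 0},
    {"jaw": 0,"tx": 0.35,"ty": 0,"tz": 0,"ax": 0,"ay": 0,"az": 0},
    {"jaw": 0,"tx": 0,"ty": 0,"tz": 0,"ax": 0,"ay": 0,"az": 0},
    {"jaw": 0,"tx": 0,"ty": 0,"tz": 0.7,"ax": 0,"ay": 0,"az": 0},
    {"jaw": 0,"tx": -1.55,"ty": 0,"tz": 0,"ax": 0,"ay": 0,"az": 0},
    {"jaw": 0,"tx": 0,"ty": 0,"tz": -0.5,"ax": 0,"ay": 0,"az": 0},
    {"jaw": 0,"tx": 0,"ty": 0,"tz": -0.2,"ax": 0,"ay": 0,"az": 0},
    {"jaw": 0,"tx": 0.4,"ty": 0,"tz": 0,"ax": 0,"ay": 0,"az": 0},
    {"jaw": 0,"tx": 0.4,"ty": 0,"tz": 0,"ax": 0,"ay": 0,"az": 0},
    {"jaw": 0,"tx": 0.4,"ty": 0,"tz": 0,"ax": 0,"ay": 0,"az": 0},
    {"jaw": 0,"tx": 0.35,"ty": 0,"tz": 0,"ax": 0,"ay": 0,"az": 0},
    {"jaw": 0,"tx": 0,"ty": 0,"tz": 0,"ax": 0,"ay": 0,"az": 0},
    {"jaw": 0,"tx": 0,"ty": 0,"tz": 0.7,"ax": 0,"ay": 0,"az": 0},
    {"jaw": 0,"tx": -0.8,"ty": -2.6,"tz": 0.8,"ax": 0,"ay": 0,"az": 0},
    {"jaw": 0,"tx": -0.75,"ty": -2.8,"tz": 0,"ax": 0,"ay": 0,"az": 0},
  ],
)

```text
t: 8.1
ee_pos: [0.5161, -0.0882, 0.0907]
orientation: [[0.027, -1.0, 0.0], [-1.0, -0.027, -0.0], [0.0, -0.0, -1.0]]
wrist_force: [-0.2, -0.3, -0.1]
width: 0.0001
```

```bash
python3 look.py w5
```

```text
8.1 [ 0.5161 -0.0882  0.0907] [-0.2 -0.3 -0.1]
```

View pics/w5.png

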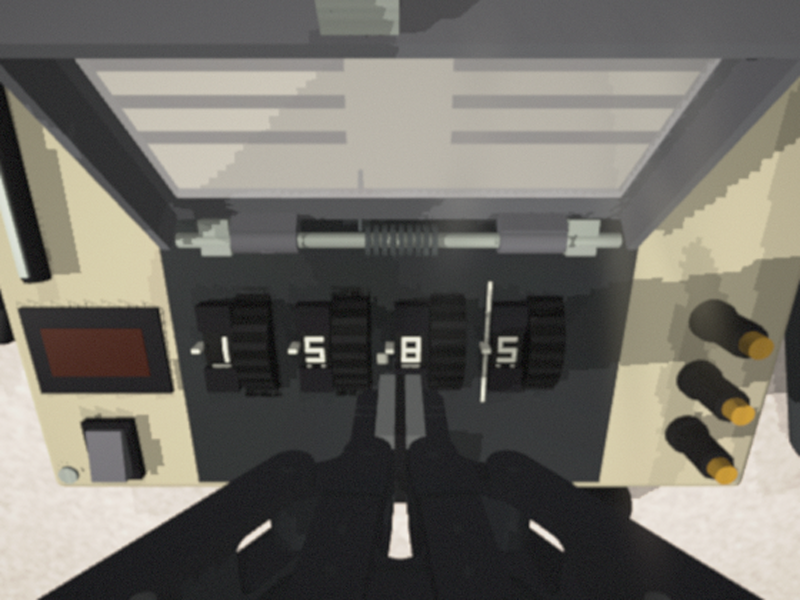

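Tens now reads 1. Next are the tenths strokes (rim at column 446).

arm_command(
  moves=[
    {"jaw": 0,"tx": 0.1,"ty": -1.7,"tz": -0.8,"ax": 0,"ay": 0,"az": 0},
    {"jaw": 0,"tx": 0,"ty": 0,"tz": -0.5,"ax": 0,"ay": 0,"az": 0},
    {"jaw": 0,"tx": 0,"ty": 0,"tz": -0.2,"ax": 0,"ay": 0,"az": 0},
    {"jaw": 0,"tx": 0.4,"ty": 0,"tz": 0,"ax": 0,"ay": 0,"az": 0},
    {"jaw": 0,"tx": 0.4,"ty": 0,"tz": 0,"ax": 0,"ay": 0,"az": 0},
    {"jaw": 0,"tx": 0.4,"ty": 0,"tz": 0,"ax": 0,"ay": 0,"az": 0},
    {"jaw": 0,"tx": 0.35,"ty": 0,"tz": 0,"ax": 0,"ay": 0,"az": 0},
    {"jaw": 0,"tx": 0,"ty": 0,"tz": 0,"ax": 0,"ay": 0,"az": 0},
    {"jaw": 0,"tx": 0,"ty": 0,"tz": 0.7,"ax": 0,"ay": 0,"az": 0},
    {"jaw": 0,"tx": -1.55,"ty": 0,"tz": 0,"ax": 0,"ay": 0,"az": 0},
    {"jaw": 0,"tx": 0,"ty": 0,"tz": -0.5,"ax": 0,"ay": 0,"az": 0},
    {"jaw": 0,"tx": 0,"ty": 0,"tz": -0.2,"ax": 0,"ay": 0,"az": 0},
    {"jaw": 0,"tx": 0.4,"ty": 0,"tz": 0,"ax": 0,"ay": 0,"az": 0},
    {"jaw": 0,"tx": 0.4,"ty": 0,"tz": 0,"ax": 0,"ay": 0,"az": 0},
    {"jaw": 0,"tx": 0.4,"ty": 0,"tz": 0,"ax": 0,"ay": 0,"az": 0},
    {"jaw": 0,"tx": 0.35,"ty": 0,"tz": 0,"ax": 0,"ay": 0,"az": 0},
    {"jaw": 0,"tx": 0,"ty": 0,"tz": 0,"ax": 0,"ay": 0,"az": 0},
    {"jaw": 0,"tx": 0,"ty": 0,"tz": 0.7,"ax": 0,"ay": 0,"az": 0},
    {"jaw": 0,"tx": -1.55,"ty": 0,"tz": 0,"ax": 0,"ay": 0,"az": 0},
  ],
)

```text
t: 10.52
ee_pos: [0.5174, -0.1048, 0.0824]
orientation: [[0.027, -1.0, 0.0], [-1.0, -0.027, -0.0], [0.0, -0.0, -1.0]]
wrist_force: [-0.2, 0.3, -0.0]
width: -0.0
```

arm_command(
  moves=[
    {"jaw": 0,"tx": 0,"ty": 0,"tz": -0.5,"ax": 0,"ay": 0,"az": 0},
    {"jaw": 0,"tx": 0,"ty": 0,"tz": -0.2,"ax": 0,"ay": 0,"az": 0},
    {"jaw": 0,"tx": 0.4,"ty": 0,"tz": 0,"ax": 0,"ay": 0,"az": 0},
    {"jaw": 0,"tx": 0.4,"ty": 0,"tz": 0,"ax": 0,"ay": 0,"az": 0},
    {"jaw": 0,"tx": 0.4,"ty": 0,"tz": 0,"ax": 0,"ay": 0,"az": 0},
    {"jaw": 0,"tx": 0.35,"ty": 0,"tz": 0,"ax": 0,"ay": 0,"az": 0},
    {"jaw": 0,"tx": 0,"ty": 0,"tz": 0,"ax": 0,"ay": 0,"az": 0},
    {"jaw": 0,"tx": 0,"ty": 0,"tz": 0.7,"ax": 0,"ay": 0,"az": 0},
    {"jaw": 0,"tx": -0.6,"ty": 1.8,"tz": 0.8,"ax": 0,"ay": 0,"az": 0},
    {"jaw": 0,"tx": -0.2,"ty": 0,"tz": 0,"ax": 0,"ay": 0,"az": 0},
  ],
)

```text
t: 11.78
ee_pos: [0.5244, -0.0856, 0.0909]
orientation: [[0.028, -1.0, 0.0], [-1.0, -0.028, 0.0], [-0.0, -0.0, -1.0]]
wrist_force: [0.7, -0.5, -0.0]
width: -0.0002
```

```bash
python3 look.py w6
```

```text
11.775 [ 0.5244 -0.0856  0.0909] [ 0.7 -0.5 -0. ]
```

View pics/w6.png

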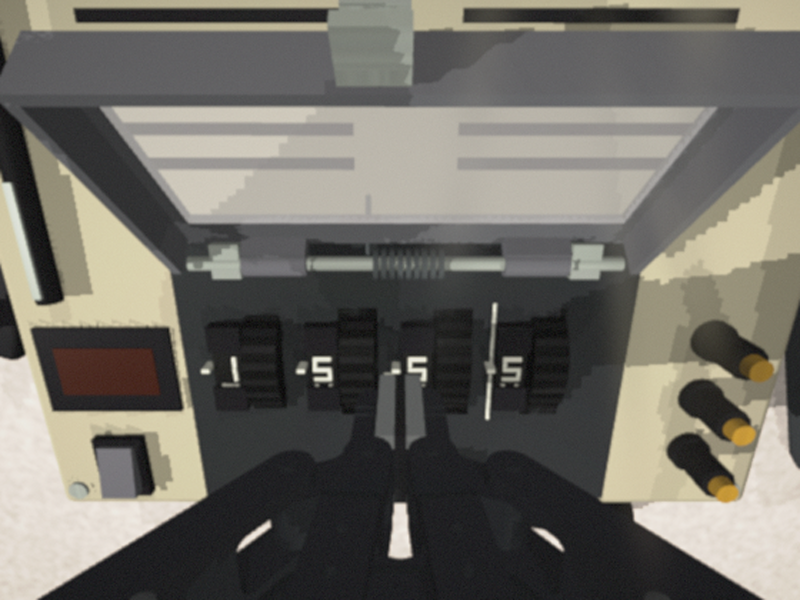

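Tenths reads 5. Units next: three strokes towards −x.

arm_command(
  moves=[
    {"jaw": 0,"tx": 0.8,"ty": 1.6,"tz": -0.8,"ax": 0,"ay": 0,"az": 0},
    {"jaw": 0,"tx": 0,"ty": 0,"tz": -0.5,"ax": 0,"ay": 0,"az": 0},
    {"jaw": 0,"tx": 0,"ty": 0,"tz": -0.2,"ax": 0,"ay": 0,"az": 0},
    {"jaw": 0,"tx": -0.4,"ty": 0,"tz": 0,"ax": 0,"ay": 0,"az": 0},
    {"jaw": 0,"tx": -0.4,"ty": 0,"tz": 0,"ax": 0,"ay": 0,"az": 0},
    {"jaw": 0,"tx": -0.4,"ty": 0,"tz": 0,"ax": 0,"ay": 0,"az": 0},
    {"jaw": 0,"tx": -0.35,"ty": 0,"tz": 0,"ax": 0,"ay": 0,"az": 0},
    {"jaw": 0,"tx": 0,"ty": 0,"tz": 0,"ax": 0,"ay": 0,"az": 0},
    {"jaw": 0,"tx": 0,"ty": 0,"tz": 0.7,"ax": 0,"ay": 0,"az": 0},
    {"jaw": 0,"tx": 1.55,"ty": 0,"tz": 0,"ax": 0,"ay": 0,"az": 0},
    {"jaw": 0,"tx": 0,"ty": 0,"tz": -0.5,"ax": 0,"ay": 0,"az": 0},
    {"jaw": 0,"tx": 0,"ty": 0,"tz": -0.2,"ax": 0,"ay": 0,"az": 0},
    {"jaw": 0,"tx": -0.4,"ty": 0,"tz": 0,"ax": 0,"ay": 0,"az": 0},
    {"jaw": 0,"tx": -0.4,"ty": 0,"tz": 0,"ax": 0,"ay": 0,"az": 0},
    {"jaw": 0,"tx": -0.4,"ty": 0,"tz": 0,"ax": 0,"ay": 0,"az": 0},
    {"jaw": 0,"tx": -0.35,"ty": 0,"tz": 0,"ax": 0,"ay": 0,"az": 0},
    {"jaw": 0,"tx": 0,"ty": 0,"tz": 0,"ax": 0,"ay": 0,"az": 0},
    {"jaw": 0,"tx": 0,"ty": 0,"tz": 0.7,"ax": 0,"ay": 0,"az": 0},
    {"jaw": 0,"tx": 1.55,"ty": 0,"tz": 0,"ax": 0,"ay": 0,"az": 0},
  ],
)

```text
t: 14.2
ee_pos: [0.5327, -0.0708, 0.0825]
orientation: [[0.026, -1.0, -0.001], [-1.0, -0.026, 0.0], [-0.0, 0.001, -1.0]]
wrist_force: [0.8, -0.2, -0.1]
width: -0.0001
```

arm_command(
  moves=[
    {"jaw": 0,"tx": 0,"ty": 0,"tz": -0.5,"ax": 0,"ay": 0,"az": 0},
    {"jaw": 0,"tx": 0,"ty": 0,"tz": -0.2,"ax": 0,"ay": 0,"az": 0},
    {"jaw": 0,"tx": -0.4,"ty": 0,"tz": 0,"ax": 0,"ay": 0,"az": 0},
    {"jaw": 0,"tx": -0.4,"ty": 0,"tz": 0,"ax": 0,"ay": 0,"az": 0},
    {"jaw": 0,"tx": -0.4,"ty": 0,"tz": 0,"ax": 0,"ay": 0,"az": 0},
    {"jaw": 0,"tx": -0.35,"ty": 0,"tz": 0,"ax": 0,"ay": 0,"az": 0},
    {"jaw": 0,"tx": 0,"ty": 0,"tz": 0,"ax": 0,"ay": 0,"az": 0},
    {"jaw": 0,"tx": 0,"ty": 0,"tz": 0.7,"ax": 0,"ay": 0,"az": 0},
    {"jaw": 0,"tx": -0.5,"ty": -1.6,"tz": 2.8,"ax": 0,"ay": 0,"az": 0},
    {"jaw": 0,"tx": 0,"ty": 0,"tz": 3,"ax": 0,"ay": 0,"az": 0},
    {"jaw": 0,"tx": 0,"ty": 0,"tz": 0,"ax": 0,"ay": 0,"az": 0},
  ],
)

```text
t: 15.58
ee_pos: [0.5133, -0.087, 0.1421]
orientation: [[0.026, -1.0, 0.003], [-1.0, -0.026, -0.0], [0.0, -0.003, -1.0]]
wrist_force: [0.8, 0.2, 0.4]
width: -0.0
```

```bash
python3 look.py w7
python3 - <<'E'
from h import *
np.set_printoptions(precision=4,suppress=True)
st=readout.get_state()
for n in ['cover_edge','catch_thumb','pen','cover_hinge']:
  for c in ['wrist','top','scene']:
    eyes.camera(c)
    for q in landmark_of(c,n)[:1]: print(n,c,q['at'],q['conf'],*ray(c,q['at'],st))
E
```

```text
15.575 [ 0.5133 -0.087   0.1421] [0.8 0.2 0.4]
cover_edge wrist [15.7, 279.9] 0.75 [ 0.5966 -0.0838  0.2833] [ 0.2298  0.0051 -1.1379]
cover_edge top [140.2, 336.3] 0.72 [0.448  0.0509 0.933 ] [ 0.2282 -0.1704 -0.9813]
cover_edge scene [233.9, 214.8] 0.89 [1.0622 0.0636 0.8621] [-0.5068 -0.1728 -0.8577]
catch_thumb wrist [13.7, 268.3] 0.75 [ 0.5966 -0.0838  0.2833] [ 0.2346  0.0403 -1.1399]
catch_thumb top [146.5, 334.6] 0.38 [0.448  0.0509 0.933 ] [ 0.2139 -0.1663 -0.9824]
catch_thumb scene [242.7, 217.2] 0.61 [1.0622 0.0636 0.8621] [-0.4909 -0.1663 -0.8686]
pen wrist [52.2, 64.2] 0.67 [ 0.5966 -0.0838  0.2833] [ 0.1086  0.6541 -1.102 ]
pen top [155.7, 264.5] 0.82 [0.448  0.0509 0.933 ] [ 0.1958 -0.0057 -0.9894]
pen scene [247.5, 283.2] 0.78 [1.0622 0.0636 0.8621] [-0.4914 -0.0186 -0.8742]
cover_hinge wrist [140.1, 283.8] 0.59 [ 0.5966 -0.0838  0.2833] [-0.1251 -0.0159 -1.0148]
cover_hinge top [180.7, 331.6] 0.58 [0.448  0.0509 0.933 ] [ 0.136  -0.1582 -0.988 ]
cover_hinge scene [224.6, 220.7] 0.67 [1.0622 0.0636 0.8621] [-0.5249 -0.1607 -0.8462]
```

View pics/w7.png

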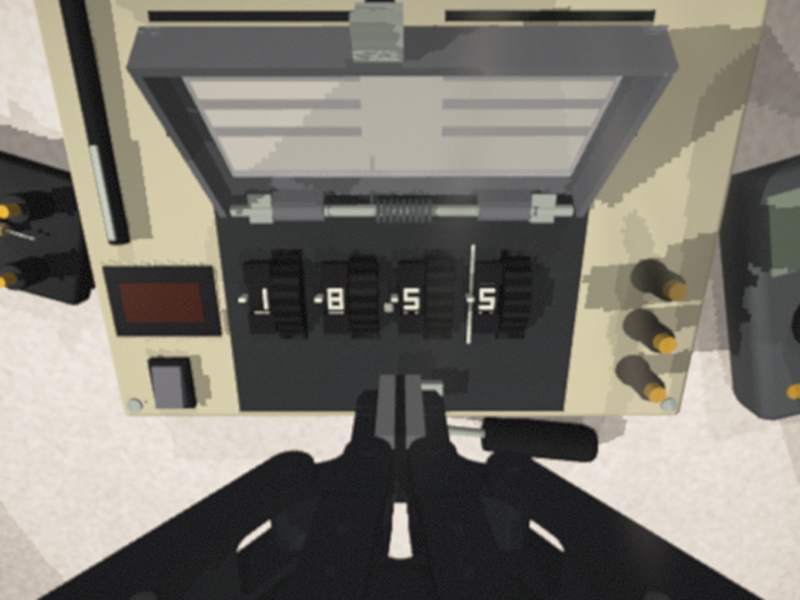

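The wheels read 1, 8, 5 and the limit wheel still 5, with the cover up. The cover edge seen by all three cameras fits the model (x ≈ 0.629, y ≈ −0.085, z ≈ 0.126). Next I'll go behind the cover.

arm_command(
  moves=[
    {"jaw": 0,"tx": 0,"ty": 0,"tz": 4,"ax": 0,"ay": 0,"az": 0},
    {"jaw": 0,"tx": 1.2,"ty": 0.4,"tz": 4,"ax": 0,"ay": 0,"az": 0},
    {"jaw": 0,"tx": 4,"ty": 0.7,"tz": 1,"ax": 0,"ay": 0,"az": 0},
    {"jaw": 0,"tx": 4,"ty": 0.7,"tz": 0,"ax": 0,"ay": 0,"az": 0},
    {"jaw": 0,"tx": 4,"ty": 0.7,"tz": 0,"ax": 0,"ay": 0,"az": 0},
    {"jaw": 0,"tx": 3.2,"ty": 0.4,"tz": 0,"ax": 0,"ay": 0,"az": 0},
    {"jaw": 0,"tx": 0,"ty": 0,"tz": -3,"ax": 0,"ay": 0,"az": 0},
    {"jaw": 0,"tx": 0,"ty": 0,"tz": -4,"ax": 0,"ay": 0,"az": 0},
    {"jaw": 0,"tx": 0,"ty": 0,"tz": -3.5,"ax": 0,"ay": 0,"az": 0},
    {"jaw": 0,"tx": 0,"ty": 0,"tz": -1.5,"ax": 0,"ay": 0,"az": 0},
    {"jaw": 0,"tx": 0,"ty": 0,"tz": 0,"ax": 0,"ay": 0,"az": 0},
  ],
)

```text
t: 18.2
ee_pos: [0.6759, -0.0577, 0.1098]
orientation: [[0.026, -1.0, -0.002], [-1.0, -0.026, 0.0], [-0.0, 0.002, -1.0]]
wrist_force: [-0.2, -0.0, 0.5]
width: -0.0001
```

Run:
```python
from h import *
a=snap('scene','s8')[100:300,100:340,::-1]; cv2.imwrite('pics/s8.png',cv2.resize(a,None,fx=3,fy=3,interpolation=2))
```

```text
(no output)
```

View pics/s8.png

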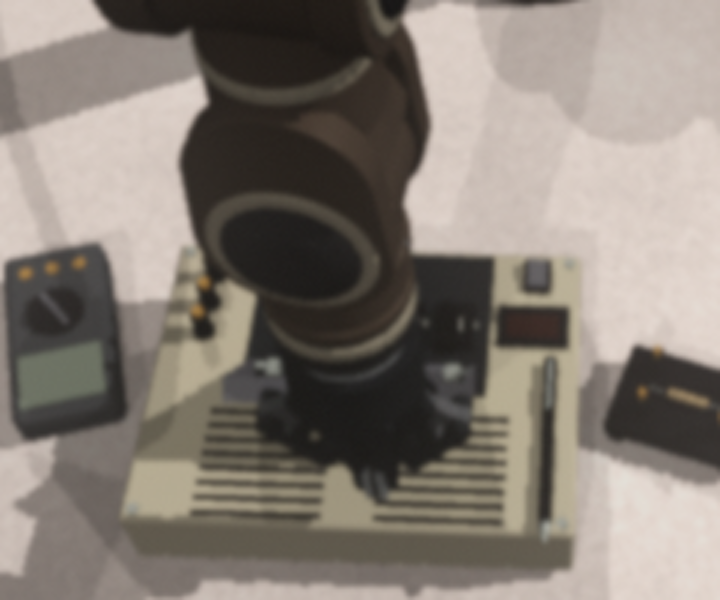

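arm_command(
  moves=[
    {"jaw": 0,"tx": -2,"ty": 0,"tz": 0.2,"ax": 0,"ay": 0,"az": 0},
    {"jaw": 0,"tx": -1.7,"ty": -0.1,"tz": 0.4,"ax": 0,"ay": 0,"az": 0},
    {"jaw": 0,"tx": -1.7,"ty": 0,"tz": 0.6,"ax": 0,"ay": 0,"az": 0},
    {"jaw": 0,"tx": -1.6,"ty": -0.1,"tz": 0.6,"ax": 0,"ay": 0,"az": 0},
    {"jaw": 0,"tx": -1.6,"ty": 0,"tz": 0.6,"ax": 0,"ay": 0,"az": 0},
    {"jaw": 0,"tx": -1.2,"ty": -0.1,"tz": 0,"ax": 0,"ay": 0,"az": 0},
    {"jaw": 0,"tx": -1.0,"ty": 0,"tz": 0,"ax": 0,"ay": 0,"az": 0},
    {"jaw": 0,"tx": 0,"ty": 0,"tz": 0,"ax": 0,"ay": 0,"az": 0},
  ],
)

```text
t: 19.25
ee_pos: [0.5674, -0.0608, 0.1342]
orientation: [[0.026, -1.0, -0.001], [-1.0, -0.026, -0.0], [0.0, 0.001, -1.0]]
wrist_force: [2.0, -0.5, 2.5]
width: 0.0001
```

```bash
python3 look.py w9
```

```text
19.25 [ 0.5674 -0.0608  0.1342] [ 2.  -0.5  2.5]
```

View pics/w9.png

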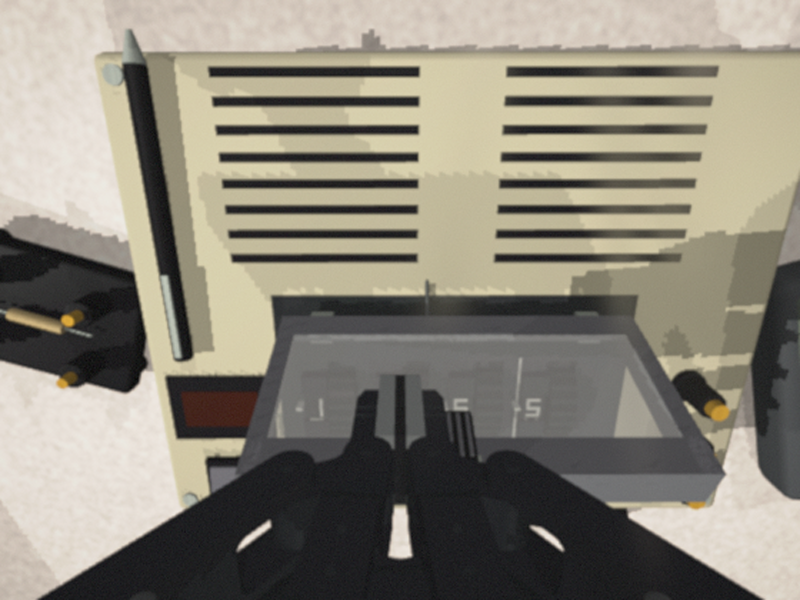

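arm_command(
  moves=[
    {"jaw": 0,"tx": -1.3,"ty": 0,"tz": -0.2,"ax": 0,"ay": 0,"az": 0},
    {"jaw": 0,"tx": -1.3,"ty": 0,"tz": -0.4,"ax": 0,"ay": 0,"az": 0},
    {"jaw": 0,"tx": -1.2,"ty": -0.1,"tz": -0.7,"ax": 0,"ay": 0,"az": 0},
    {"jaw": 0,"tx": -1.2,"ty": 0,"tz": -0.9,"ax": 0,"ay": 0,"az": 0},
    {"jaw": 0,"tx": -1.0,"ty": 0,"tz": -1.2,"ax": 0,"ay": 0,"az": 0},
    {"jaw": 0,"tx": -0.4,"ty": 0,"tz": -0.6,"ax": 0,"ay": 0,"az": 0},
    {"jaw": 0,"tx": -0.3,"ty": 0,"tz": -0.7,"ax": 0,"ay": 0,"az": 0},
    {"jaw": 0,"tx": 0,"ty": 0,"tz": -0.2,"ax": 0,"ay": 0,"az": 0},
    {"jaw": 0,"tx": 0,"ty": 0,"tz": 0,"ax": 0,"ay": 0,"az": 0},
  ],
)

```text
t: 20.42
ee_pos: [0.5006, -0.0617, 0.0853]
orientation: [[0.026, -1.0, -0.002], [-1.0, -0.026, 0.0], [-0.0, 0.002, -1.0]]
wrist_force: [-2.0, 0.8, 2.6]
width: 0.0
```

```bash
python3 look.py w10
```

```text
20.425 [ 0.5006 -0.0617  0.0853] [-2.   0.8  2.6]
```

View pics/w10.png

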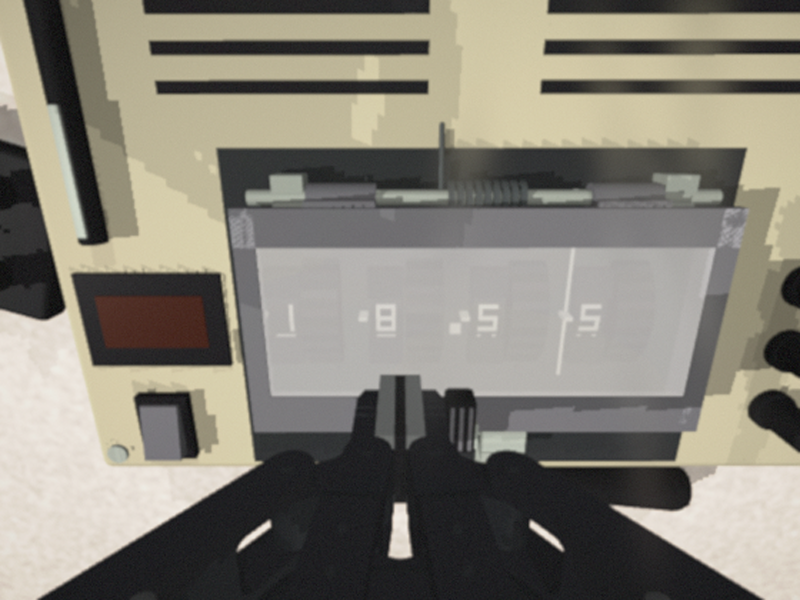

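arm_command(
  moves=[
    {"jaw": 0,"tx": 0,"ty": 0,"tz": -0.15,"ax": 0,"ay": 0,"az": 0},
    {"jaw": 0,"tx": 0,"ty": 0,"tz": -0.1,"ax": 0,"ay": 0,"az": 0},
    {"jaw": 0,"tx": 0,"ty": 0,"tz": 0,"ax": 0,"ay": 0,"az": 0},
  ],
)

```text
t: 20.85
ee_pos: [0.501, -0.0617, 0.0848]
orientation: [[0.026, -1.0, 0.0], [-1.0, -0.026, -0.0], [0.0, -0.0, -1.0]]
wrist_force: [-8.9, 0.7, 17.6]
width: -0.0001
```

arm_command(
  moves=[
    {"jaw": 0,"tx": 0,"ty": -0.3,"tz": 0,"ax": 0,"ay": 0,"az": 0},
    {"jaw": 0,"tx": 0,"ty": -0.3,"tz": 0,"ax": 0,"ay": 0,"az": 0},
    {"jaw": 0,"tx": 0,"ty": -0.3,"tz": 0,"ax": 0,"ay": 0,"az": 0},
    {"jaw": 0,"tx": 0.05,"ty": -0.3,"tz": 0,"ax": 0,"ay": 0,"az": 0},
    {"jaw": 0,"tx": 0,"ty": -0.3,"tz": 0,"ax": 0,"ay": 0,"az": 0},
    {"jaw": 0,"tx": 0,"ty": 0,"tz": 0,"ax": 0,"ay": 0,"az": 0},
  ],
)

```text
t: 21.6
ee_pos: [0.5036, -0.0749, 0.0849]
orientation: [[0.028, -1.0, 0.004], [-1.0, -0.028, 0.005], [-0.005, -0.004, -1.0]]
wrist_force: [-1.0, 8.4, 12.5]
width: 0.0
```

```bash
python3 look.py w11
```

```text
21.6 [ 0.5036 -0.0749  0.0849] [-1.   8.4 12.5]
```

View pics/w11.png

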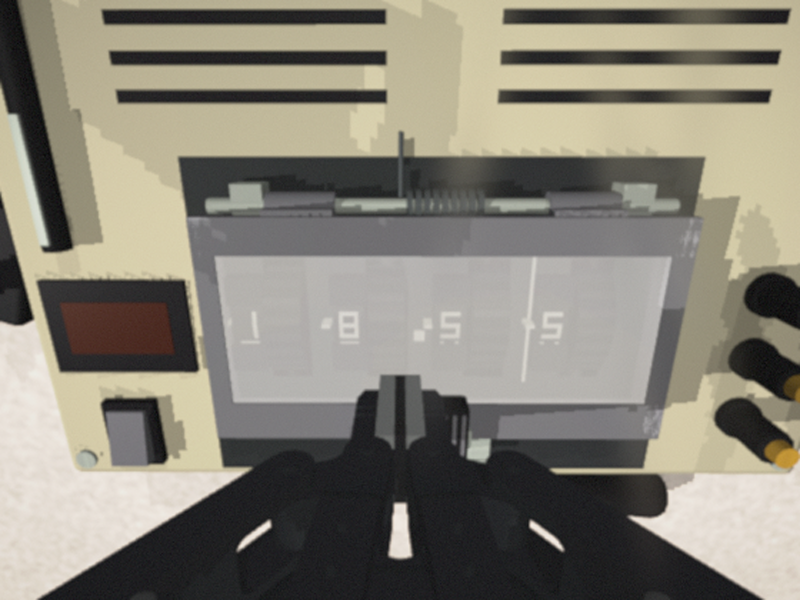

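arm_command(
  moves=[
    {"jaw": 0,"tx": 0,"ty": -0.3,"tz": 0,"ax": 0,"ay": 0,"az": 0},
    {"jaw": 0,"tx": 0,"ty": -0.2,"tz": 0,"ax": 0,"ay": 0,"az": 0},
    {"jaw": 0,"tx": 0,"ty": 0,"tz": 0,"ax": 0,"ay": 0,"az": 0},
  ],
)

```text
t: 22.02
ee_pos: [0.5036, -0.0784, 0.0849]
orientation: [[0.029, -1.0, 0.004], [-1.0, -0.028, 0.008], [-0.008, -0.005, -1.0]]
wrist_force: [-0.7, 13.4, 12.3]
width: -0.0005
```

arm_command(
  moves=[
    {"jaw": 0,"tx": 0,"ty": -0.3,"tz": 0.05,"ax": 0,"ay": 0,"az": 0},
    {"jaw": 0,"tx": 0,"ty": 0,"tz": 0,"ax": 0,"ay": 0,"az": 0},
  ],
)

```text
t: 22.28
ee_pos: [0.5035, -0.0796, 0.0849]
orientation: [[0.03, -1.0, 0.004], [-0.999, -0.029, 0.012], [-0.012, -0.004, -1.0]]
wrist_force: [0.3, 21.3, 10.6]
width: -0.0002
```

```bash
python3 look.py w12
```

```text
22.275 [ 0.5035 -0.0796  0.0849] [ 0.3 21.3 10.6]
```

View pics/w12.png

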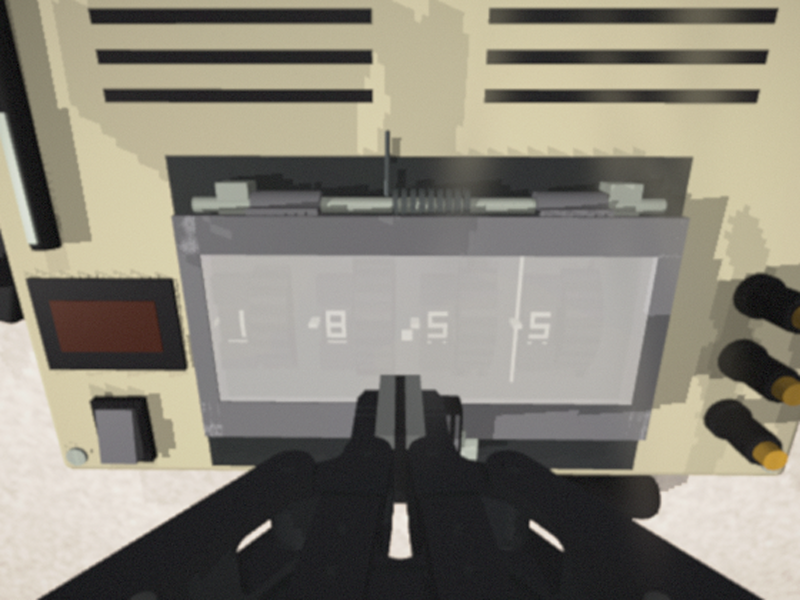

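The catch is against its end stop (side force rises to 21 N). I'll back off left a little, then lift slowly and see whether the cover stays down.

arm_command(
  moves=[
    {"jaw": 0,"tx": 0,"ty": 0.4,"tz": 0,"ax": 0,"ay": 0,"az": 0},
    {"jaw": 0,"tx": 0,"ty": 0.4,"tz": 0.1,"ax": 0,"ay": 0,"az": 0},
    {"jaw": 0,"tx": 0,"ty": 0.2,"tz": 0.2,"ax": 0,"ay": 0,"az": 0},
    {"jaw": 0,"tx": 0,"ty": 0,"tz": 0.2,"ax": 0,"ay": 0,"az": 0},
    {"jaw": 0,"tx": 0,"ty": 0,"tz": 0.3,"ax": 0,"ay": 0,"az": 0},
    {"jaw": 0,"tx": 0,"ty": 0,"tz": 0,"ax": 0,"ay": 0,"az": 0},
  ],
)

```text
t: 23.08
ee_pos: [0.5018, -0.0749, 0.0915]
orientation: [[0.026, -1.0, -0.0], [-1.0, -0.026, 0.0], [-0.0, 0.0, -1.0]]
wrist_force: [0.2, -0.4, 0.2]
width: 0.0001
```

```bash
python3 look.py w13
```

```text
23.075 [ 0.5018 -0.0749  0.0915] [ 0.2 -0.4  0.2]
```

View pics/w13.png

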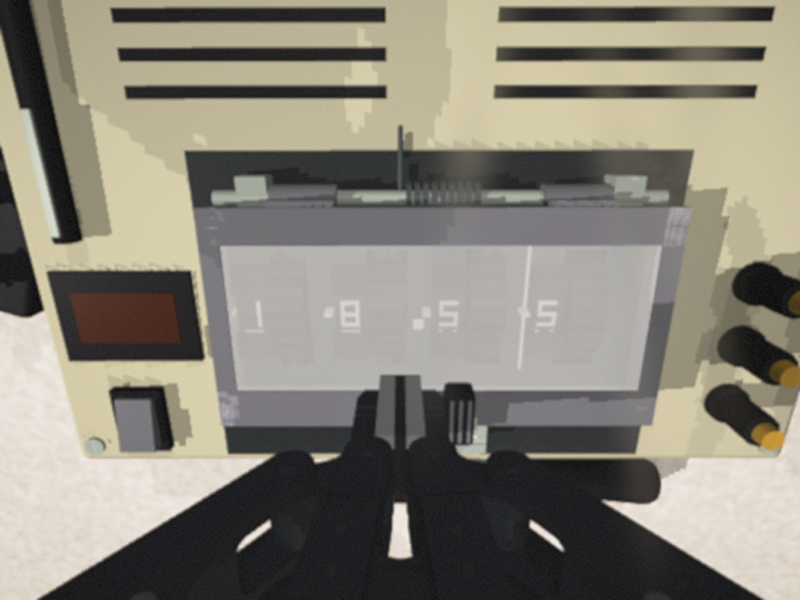

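The cover stays shut with no force on the tool. I'll retreat upward and check.

arm_command(
  moves=[
    {"jaw": 0,"tx": 0,"ty": 0,"tz": 2,"ax": 0,"ay": 0,"az": 0},
    {"jaw": 0,"tx": -1,"ty": 0,"tz": 4,"ax": 0,"ay": 0,"az": 0},
    {"jaw": 0,"tx": -2,"ty": 0,"tz": 3,"ax": 0,"ay": 0,"az": 0},
    {"jaw": 0,"tx": -2,"ty": 0,"tz": 0,"ax": 0,"ay": 0,"az": 0},
    {"jaw": 0,"tx": 0,"ty": 0,"tz": 0,"ax": 0,"ay": 0,"az": 0},
  ],
)

```text
t: 23.75
ee_pos: [0.4511, -0.0748, 0.1819]
orientation: [[0.026, -1.0, 0.001], [-1.0, -0.026, -0.0], [0.0, -0.001, -1.0]]
wrist_force: [0.3, 0.4, 0.3]
width: -0.0001
```

```bash
python3 look.py w14
python3 - <<'E'
from h import *
np.set_printoptions(precision=4,suppress=True)
st=readout.get_state();eyes.camera('wrist')
for n,z in [('catch_thumb',.095),('cover_edge',.085),('cover_hinge',.074)]:
  for q in landmark_of('wrist',n)[:1]: print(n,q['at'],q['conf'],atz('wrist',q['at'],z,st))
E
```

```text
23.75 [ 0.4511 -0.0748  0.1819] [0.3 0.4 0.3]
catch_thumb [158.1, 313.7] 0.56 [ 0.4956 -0.0965  0.095 ]
cover_edge [165.2, 299.2] 0.71 [ 0.4884 -0.0873  0.085 ]
cover_hinge [45.1, 300.8] 0.65 [ 0.5689 -0.0854  0.074 ]
```

View pics/w14.png

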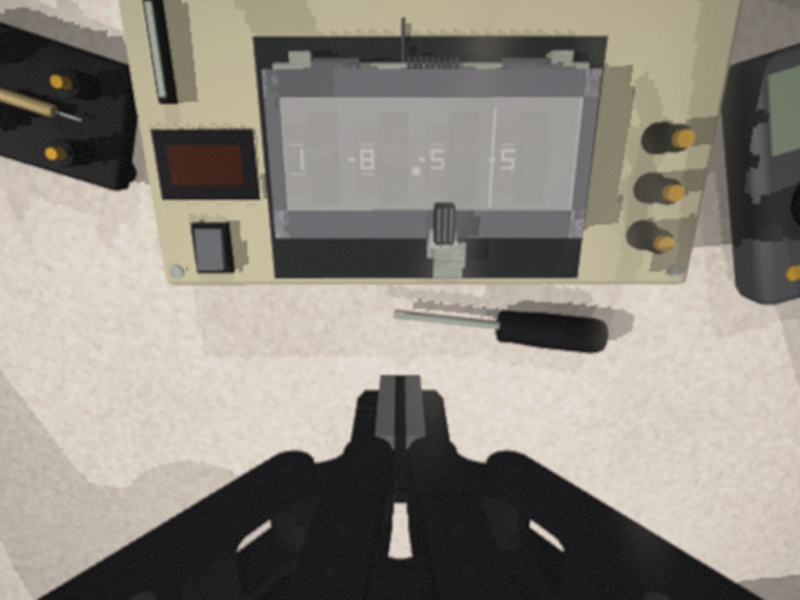

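The cover is shut, the thumb piece (row 222, column 444) is about 9 mm right of the middle with its tongue under the keeper, and the wheels read 1 8 5 | 5. I'm handing in.

```bash
python3 -c "
from h import *
print(order.close_job())"
```

```text
the job is handed in; nothing more can be done
None
```

I set the wheels to 1, 8 and 5 (they stood at 4, 5 and 8) and left the current limit on 5. I then swung the cover shut, held it down and slid the catch right to its stop, where it now stays shut by itself. I handed the job in at about 24 s of the 61 s allowed; no verdict was reported.

My last checks:
- **Wheels:** the final wrist picture shows 1 8 5 | 5 through the shut cover.
- **Cover and catch:** the cover stayed down with the fingers well clear and no force on the tool. The catch reached its end stop: side force rose to about 21 N with almost no further movement. From its final position I measured about 16 mm of travel. That is more than the possible 14 mm, but within the camera error.
- **Surroundings:** the arm stayed away from the pen, screwdriver, multimeter and terminal block. The parts of them in the last picture look unmoved, but I did not measure their positions again.

No check failed.

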